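Slide a gasket plate out of its tray and lay it on the deburring rest

TASK

The aluminium gasket plate lies between the lips of the green slide tray, where its edges cannot be gripped. Push it along the tray until it sticks out well past the open end, grip it there and lift it off, then lower it gently, without dropping it, onto the two black rubber pads of the blue deburring rest so that it lies flat, lengthwise across both pads and centred on them, and let go. Leave the cup, the crucible and the bottle where they stand.

Things in the scene. Friction and masses are not known exactly. Their poses are not given: they have to be found in the camera images.
- gasket_plate: loose flat aluminium gasket plate, 120 x 56 x 8 mm, about 0.15 kg, two 14 mm bores on its middle line (22 mm to -x, 12 mm to +x of centre). Origin: centre of its underside; x along its length, z up. Starts flat in the tray, x along the tray's x, centre 5 to 20 mm to the +x side of the tray's origin. Slides under a push of 1 to 2 N; tips off if its centre passes the open end.
- tray: fixed green slide tray; place and yaw vary. Origin: on the bench under the deck's middle; x along the channel to the open end, away from the robot. Flat deck 210 mm long (x -105 to 105), top 50 mm over the bench. Channel 60 mm wide between two lips, each 9 mm wide, tops 60 mm over the bench (2 mm above the plate). A back wall as high closes it at x -105 to -99. Feet: x -102 to -68 and 38 to 72, y +-55.
- tray_exit (a point): middle of the deck's edge at the tray's open end, on the deck's top face (tray x = 105 mm, 50 mm above the bench); axes as the tray's. The lips end here too; beyond it nothing stands under or beside the channel.
- rest: fixed blue deburring rest; place and yaw vary. Origin: on the bench under its centre; x along the line through its two pads, z up. Base 150 x 75 x 8 mm; two aluminium posts with black rubber tops at x = -38 and +38 mm, each 30 mm (x) by 34 mm (y), tops 50 mm above the bench.
- rest_top (a point): point midway between the two pads at the height of their tops (50 mm), where the centre of the plate's underside belongs; axes as the rest's. The plate, length along x, is wider than the pads, so fingers on its long edges pass beside them.
- cup: bystander: empty whitish cup, 60 mm across, 101 mm high, between tray and rest; origin: centre of its underside
- white_crucible: bystander: small white crucible, 50 mm across, 42 mm high; origin: centre of its underside
- bottle: bystander: small dropper bottle, dark cap, 34 mm across, 102 mm high; origin: centre of its underside

How it is judged:
By the outcome, as a careful person would: the job done as asked, in the order asked, and still so for the second after the job is handed in, with the robot touching nothing.
It also fails if it takes over 56 s, if anything falls off the work surface, if the arm or the gripper's body presses on something with over 40 N, if the wrist force passes 120 N, or if a joint passes its speed limit or range.

ROBOT

A 6-joint arm with a two-finger parallel gripper is mounted at the origin on a cart in front of the work surface, level with it; the furniture and walls round the work are solid. World frame = base frame: x ahead of the robot, y to its left, z up, the work surface at z = 0. Lengths are in m, angles in rad, forces in N, time in s.
With the tool pointing down it reaches from about 0.35 to 0.775 m from the base axis. Payload 5.5 kg.
Tool frame: the origin (TCP) lies midway between the tips of the shut fingers; the grasp point (between the pads) lies env.grasp_offset behind it (env.grasp_offset is the distance from the TCP to the grasp point, in m); z points along the fingers, y is the line along which they close (so a half turn about z gives the same grasp; the last joint's range is limited). The gripper opens to 85 mm and grips with 20 to 120 N. Pads are 22 mm wide; open, the fingers measure 114 mm over their backs; the gripper's body (76 mm by 85 mm) begins 54 mm behind the grasp point. The pads swing forward as they close: fully open they stand 13 mm farther back than shut.
Start: joints at [-1.344, 0.313, 0.046, 1.304, 0, 1.431], TCP at [0.206, -0.537, 0.231] pointing down, gripper open.
Joint ranges: [-2.76, 2.76], [-0.86, 1.69], [-1.03, 1.26], [-2.2, 2.34], [-1.47, 1.5], [-3.14, 3.14]. Speed limits (rad/s): [2.57, 2.57, 3.14, 3.14, 3.14, 3.14].

INTERFACE

Orientations are given as a unit quaternion [w, x, y, z].
In Python, from workcell import monitor, viewer, order, env gives the robot as it stands.
- The arm moves only by the tool carry_out, never from a script. Its argument "plan" is a list that holds one entry, the list of rows, each a list of 7 numbers: the turn, a rotation vector about the world's x, y, z in rad, then the shift along the world's x, y, z in mm, then the finger opening in mm, from 0 to 85.4. A call has 1 to 20 rows; each row is the pose to reach, as a shift and turn from the pose commanded when the call began; what a row does not reach only later rows make up. A row lasts 1/10 s, in which the tool goes at most 50 mm and 8.59 degrees, less where a joint would pass 70% of its speed; a pose out of reach is approached as far as the arm can. A call with a gripper value outside its range is refused whole. The fingers move at their own pace and stop on an object; "squeeze" is the grip in N (left out, the last holds). Time passes only in rows, so rows that repeat a pose let the fingers close. It gives the time, the measured TCP pose, the force, the opening and the grip force at its end, in the units of the state.
- monitor.get_state(): the state, without advancing time (a new reading comes with each control period).
- viewer.read_camera(name): name is "scene" or "top"; returns the picture (480x640x3 uint8, red, green, blue); there is no depth.
- viewer.calibration(name): a dict with "K" (3x3 intrinsics, pixels), "eye" and "rotation" of the camera in the world. Camera axes: x right, y down, z forward; pixel columns grow to the right and rows downward; lengths in m; the calibration is good to about 2 mm. A picture is of the moment at which its call begins. calibration takes no time and is no camera call.
- order.hand_in(): hands the job in; it is judged then, once.
The state is a dict: "clock": time; "joint_pos": joint angles; "qvel": joint speeds; "tau": joint torques, N m; "tcp_pos": TCP position; "orientation": TCP orientation; "wrist_force": force on the tool from outside, world axes, zero at the start; "ft_torque": the same for the moment, N m; "finger_gap": finger opening in m; "grip_force": force on a finger pad.
Only numpy, scipy, OpenCV 4.12 (cv2) and the standard library are available. Lean on these libraries where they do the work, as an engineer would, in place of code of your own. Each camera call takes 0.05 s, during which the arm holds its last target. There are 200 camera calls.

## Working session

There is one attempt and no reset: what is moved stays moved. The work goes in short steps, Python scripts to look and compute and a tool call to move; the robot and the scene stay as the last step left them, time stands still between calls to the robot, and variables do not carry over. Pictures are saved under pics/ and viewed, at most 10 in all, crops included, and the job is handed in when it is done.

Besides the shell and the picture viewer there is one more tool, called in YAML: its name, and indented under it one key for each argument. carry_out: Moves the arm, as the interface text tells. Its arguments: {"type":"object","properties":{"plan":{"type":"array","items":{"type":"array","items":{"type":"array","items":{"type":"number"}}}},"squeeze":{"type":"number"}},"required":["plan"]}

```bash
mkdir -p pics; ls; python3 - <<'E'
from workcell import monitor, viewer, order, env
import cv2
print(env.grasp_offset, monitor.get_state())
for n in("scene","top"):
    im=viewer.read_camera(n); cv2.imwrite(f"pics/{n}0.png",im[:,:,::-1]); print(n,viewer.calibration(n))
E
```

```text
pics
0.0187 {'clock': 0.0, 'joint_pos': array([-1.34359807e+00,  3.13958384e-01,  4.49904336e-02,  1.30357570e+00,
       -3.73931709e-06,  1.43116329e+00]), 'qvel': array([ 0.00193658, -0.00145864, -0.00094252, -0.00382304, -0.00032849,
       -0.00017161]), 'tau': array([ 7.65087748e-05, -4.80630362e+01,  2.98532188e+01,  1.95602572e-02,
       -3.87889554e-05,  6.23702178e-06]), 'tcp_pos': array([ 0.20608879, -0.5362682 ,  0.23043744]), 'orientation': array([-8.72741394e-04,  9.83226078e-01,  1.82388917e-01, -4.01067813e-05]), 'wrist_force': array([-0.01554102, -0.53291508,  0.31253325]), 'ft_torque': array([-0.00422724,  0.04321549,  0.05498556]), 'grip_force': 0.0, 'finger_gap': 0.08552257387220245}
scene {'K': array([[612.34585395,   0.        , 323.79664355],
       [  0.        , 612.34585395, 247.16587935],
       [  0.        ,   0.        ,   1.        ]]), 'eye': array([0.13791764, 0.86131829, 1.01243772]), 'rotation': array([ 0.0973095 , -0.24639995,  0.88890817, -0.37371137])}
top {'K': array([[439.65873679,   0.        , 323.55422742],
       [  0.        , 439.65873679, 242.48292547],
       [  0.        ,   0.        ,   1.        ]]), 'eye': array([0.47814538, 0.05441869, 0.99485179]), 'rotation': array([-0.04933893,  0.71574666, -0.69377547,  0.06283303])}
```

View pics/top0.png

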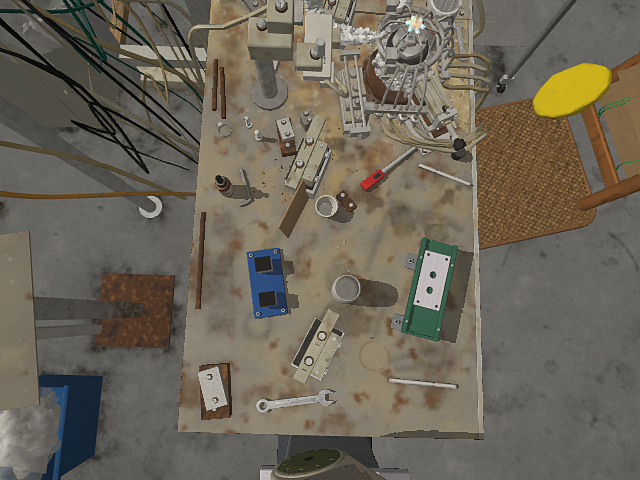

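View pics/scene0.png

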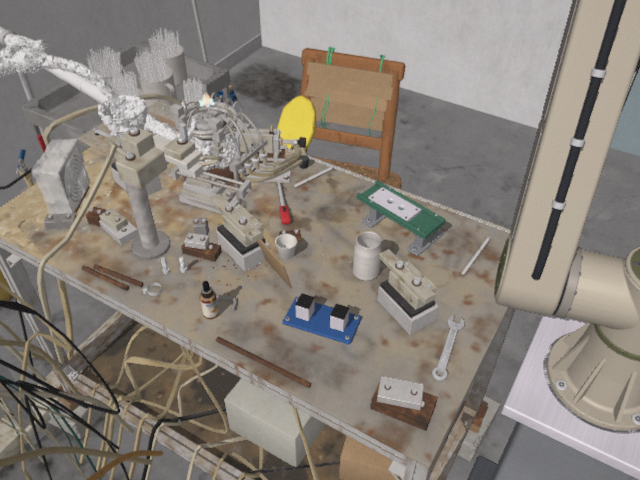

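The top view shows the tray at about (428,288) with the plate at (432,280), the rest at (268,283) and the cup at (346,289). The crucible is at (326,206) and the bottle at (222,183). The scene view agrees, with the tray's open end pointing away from the robot. Next I measure positions.

```bash
cat > h.py <<'E'
import numpy as np, cv2
from scipy.spatial.transform import Rotation as R
from workcell import monitor, viewer, order, env
def cam(n):
    c=viewer.calibration(n); q=c["rotation"]; return c["K"],c["eye"],R.from_quat([q[1],q[2],q[3],q[0]]).as_matrix()
def ray(n,px,z):
    K,e,M=cam(n); p=np.c_[np.atleast_2d(px),np.ones(len(np.atleast_2d(px)))]
    d=(M@np.linalg.inv(K)@p.T).T
    return (e+d*((z-e[2])/d[:,2])[:,None])
def proj(n,P):
    K,e,M=cam(n); q=K@(M.T@(np.atleast_2d(P)-e).T); return (q[:2]/q[2]).T
def masks(im,box):
    h=cv2.cvtColor(im,cv2.COLOR_RGB2HSV); H,S,V=cv2.split(h)
    m={'green':(H>60)&(H<92)&(S>90)&(V>40),'blue':(H>98)&(H<125)&(S>110)&(V>50),'white':(S<40)&(V>170),'dark':(V<50)}
    b=np.zeros(H.shape,bool); x0,y0,x1,y1=box; b[y0:y1,x0:x1]=1
    return {k:(v&b).astype(np.uint8) for k,v in m.items()}
def big(m,k=1):
    c=cv2.findContours(m,cv2.RETR_EXTERNAL,cv2.CHAIN_APPROX_NONE)[0]; return sorted(c,key=cv2.contourArea)[::-1][:k]
def rect(n,c,z):
    # rectangle of a contour cast on plane z: centre, long, short (mm), yaw of long axis (deg, in -90..90)
    P=ray(n,c.reshape(-1,2),z)[:,:2]*1000
    (cx,cy),(w,h),a=cv2.minAreaRect(P.astype(np.float32))
    if w<h: w,h,a=h,w,a+90
    a=(a+90)%180-90
    return np.round([cx,cy,w,h,a],1)
E
python3 - <<'E'
from h import *
for n,bt,br in (("top",(390,220,480,355),(235,235,300,330)),("scene",(350,175,460,260),(275,285,370,350))):
    im=viewer.read_camera(n)
    m=masks(im,bt)
    g=big(m['green'],2); 
    for c in g: print(n,'green',rect(n,c,.06),cv2.contourArea(c))
    w=big(m['white'])[0]; print(n,'plate',rect(n,w,.058),cv2.contourArea(w))
    m=masks(im,br); c=big(m['blue'])[0]; print(n,'rest base',rect(n,c,.008))
    for c in big(m['dark'],3): print(n,'pad',rect(n,c,.05),cv2.contourArea(c))
for nme,px,z in(("cup",(346,287),.1),("cruc",(326,206),.042),("bottle",(222,183),.1)): print(nme,ray("top",px,z).round(3))
im=viewer.read_camera("top"); cv2.imwrite("pics/crop1.png",cv2.resize(im[225:350,230:480,::-1],None,fx=3,fy=3))
E
```

```text
top green [ 537.5 -189.8  207.3   78.8  -12.9] 3414.5
top plate [ 555.5 -194.8  119.6   55.6  -12.9] 1360.0
top rest base [542.5 162.5 148.5  73.8   9.9]
top pad [505.5 155.4  33.4  28.5 -80.2] 184.0
top pad [579.9 168.9  33.   28.9 -79.9] 177.5
top pad [607.6 143.1   0.    0.    0. ] 0.0
scene green [ 536.7 -182.7  210.1   84.5  -12.9] 700.5
scene green [ 557.9 -228.3   52.8    5.1  -12.9] 8.0
scene plate [ 557.1 -194.4  118.1   55.2  -12.2] 666.0
scene rest base [543.3 166.2 148.6  76.    9.9]
scene pad [506.3 157.9  30.2  27.  -79.9] 135.0
scene pad [581.8 171.   30.2  28.  -79.3] 131.0
cup [[ 0.532 -0.009  0.1  ]]
cruc [[0.713 0.035 0.042]]
bottle [[0.741 0.256 0.1  ]]
```

View pics/crop1.png

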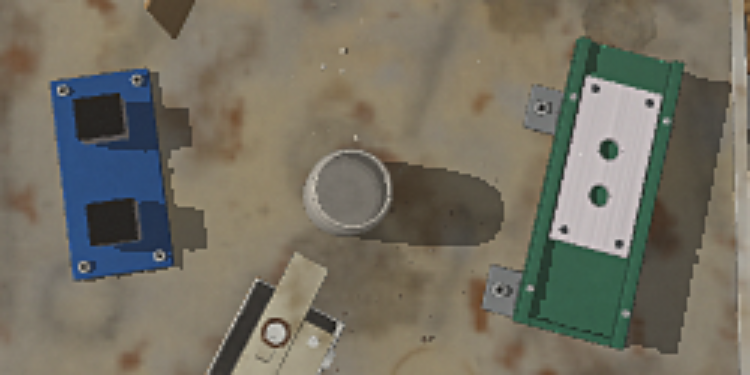

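The crop confirms the layout: the plate sits between the lips with its bores in view, and the tray's open end is at the top of the image. The black pads of the rest are clear.

The tray's yaw is -12.9° and its origin is about (537.5,-190.3). The plate is at +18.5 mm in the tray. The rest is at about (543.3,163.2) with yaw 10°.

I move above the channel behind the plate with the fingers shut.

carry_out:
  plan:
    - [[0,0,0.64,60,90,0,0],[0,0,0.64,90,120,0,0],[0,0,0.64,110,150,0,0],[0,0,0.64,130,180,0,0],[0,0,1.27,150,210,0,0],[0,0,1.27,170,240,0,0],[0,0,1.27,190,270,0,0],[0,0,1.27,210,290,0,0],[0,0,1.27,230,320,0,0],[0,0,1.91,267,361,-30,0],[0,0,1.91,267,361,-50,0],[0,0,1.91,267,361,-50,0],[0,0,1.91,267,361,-50,0],[0,0,1.91,267,361,-50,0],[0,0,2.55,267,361,-50,0],[0,0,2.55,267,361,-50,0],[0,0,2.55,267,361,-50,0],[0,0,2.55,267,361,-50,0],[0,0,2.55,267,361,-50,0],[0,0,2.55,267,361,-50,0]]
  squeeze: 20

```text
clock: 2.25
tcp_pos: [0.4731, -0.1758, 0.1813]
orientation: [-0.0, 0.112, 0.994, 0.0]
wrist_force: [0.1, 0.5, 0.6]
finger_gap: 0.0002
grip_force: 0.0
```

carry_out:
  plan:
    - [[0,0,0,0,0,-30,0],[0,0,0,0,0,-60,0],[0,0,0,0,0,-85,0],[0,0,0,0,0,-100,0],[0,0,0,0,0,-108,0],[0,0,0,0,0,-115,0],[0,0,0,0,0,-120,0],[0,0,0,0,0,-123,0],[0,0,0,0,0,-126,0],[0,0,0,0,0,-128,0],[0,0,0,0,0,-128,0],[0,0,0,0,0,-128,0]]

```text
clock: 3.45
tcp_pos: [0.4733, -0.1758, 0.0535]
orientation: [0.0, 0.112, 0.994, -0.0]
wrist_force: [0.8, -0.7, 0.3]
finger_gap: 0.0001
grip_force: 0.0
```

```bash
python3 - <<'E'
from h import *
s=monitor.get_state(); print(s['tcp_pos'],s['wrist_force'])
im=viewer.read_camera("scene"); cv2.imwrite("pics/s2.png",cv2.resize(im[150:280,330:480,::-1],None,fx=4,fy=4))
E
```

```text
[ 0.47334013 -0.17584741  0.05352627] [ 0.75885826 -0.73108103  0.34402932]
```

View pics/s2.png

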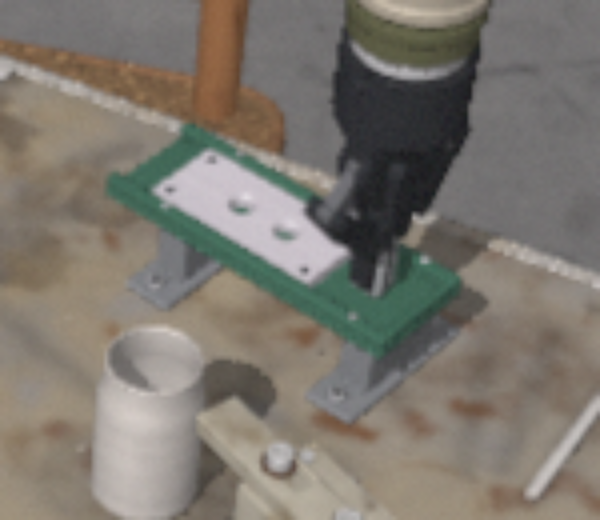

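The crop shows the shut fingertips in the channel at crop pixel (380,280), just behind the plate's near edge at about (330,270). I push along the tray axis.

carry_out:
  plan:
    - [[0,0,0,4.9,-1.1,0,0],[0,0,0,9.7,-2.2,0,0],[0,0,0,13.6,-3.1,0,0],[0,0,0,17.5,-4.0,0,0],[0,0,0,21.4,-4.9,0,0],[0,0,0,25.3,-5.8,0,0],[0,0,0,29.2,-6.7,0,0],[0,0,0,33.1,-7.6,0,0],[0,0,0,37.0,-8.5,0,0],[0,0,0,40.9,-9.4,0,0],[0,0,0,44.8,-10.3,0,0],[0,0,0,48.7,-11.2,0,0],[0,0,0,52.6,-12.1,0,0],[0,0,0,56.5,-12.9,0,0],[0,0,0,60.4,-13.8,0,0],[0,0,0,64.3,-14.7,0,0],[0,0,0,67.3,-15.4,0,0],[0,0,0,69.2,-15.9,0,0],[0,0,0,70.2,-16.1,0,0],[0,0,0,70.2,-16.1,0,0]]

```text
clock: 5.5
tcp_pos: [0.5437, -0.192, 0.0534]
orientation: [0.0, 0.112, 0.994, 0.0]
wrist_force: [-0.2, 0.0, 0.2]
finger_gap: -0.0003
grip_force: 0.1
```

```bash
cat > plate.py <<'E'
from h import *
o=np.array([537.5,-190.3]); a=np.radians(-12.9); u=np.array([np.cos(a),np.sin(a)]); v=np.array([-u[1],u[0]])
s=monitor.get_state(); t=s['tcp_pos'][:2]*1000-o; print('tcp',s['tcp_pos'].round(4),'tray',t@u,t@v,'F',s['wrist_force'].round(1))
for n,b in (("top",(390,200,480,355)),("scene",(330,165,440,260))):
    c=big(masks(viewer.read_camera(n),b)['white'])[0]
    P=ray(n,c.reshape(-1,2),.058)[:,:2]*1000-o; x=P@u; y=P@v
    print(n,'x',x.min().round(1),x.max().round(1),'y',y.min().round(1),y.max().round(1), rect(n,c,.058))
E
python3 plate.py
```

```text
tcp [ 0.5437 -0.192   0.0534] tray 6.367567367028448 -0.25457889779965376 F [-0.2  0.   0.2]
top x 29.9 136.3 y -28.3 27.6 [ 618.5 -209.2  106.6   55.5  -13.2]
scene x 19.2 141.1 y -32.3 35.1 [ 616.  -209.7  119.6   66.7   -8.6]
```

carry_out:
  plan:
    - [[0,0,0,3,-0.7,0,0],[0,0,0,6,-1.4,0,0],[0,0,0,9,-2.0,0,0],[0,0,0,11,-2.5,0,0],[0,0,0,13,-3.0,0,0],[0,0,0,14.6,-3.3,0,0],[0,0,0,14.6,-3.3,0,0],[0,0,0,14.6,-3.3,0,0],[0,0,0,5,-1.2,0,0],[0,0,0,5,-1.2,20,0],[0,0,0,5,-1.2,60,0],[0,0,0,-30,6,100,0],[0,0,0,-70,15,140,85],[0,0,0,-110,25,140,85],[0,0,0,-110,25,140,85],[0,0,0,-110,25,140,85]]

```text
clock: 7.2
tcp_pos: [0.4323, -0.1665, 0.1939]
orientation: [0.001, 0.112, 0.994, -0.0]
wrist_force: [0.0, 0.4, -0.4]
finger_gap: 0.058
grip_force: 0.0
```

```bash
python3 plate.py; python3 - <<'E'
from h import *
im=viewer.read_camera("top"); cv2.imwrite("pics/t3.png",cv2.resize(im[190:350,330:490,::-1],None,fx=3.5,fy=3.5))
E
```

```text
tcp [ 0.4323 -0.1665  0.1939] tray -107.82073102893673 -0.29176672313506047 F [ 0.   0.4 -0.4]
top x 31.9 151.5 y -28.7 27.6 [ 626.8 -211.4  119.7   55.9  -13.2]
scene x 34.3 157.3 y -32.3 35.6 [ 629.3 -211.9  122.5   66.6   -8. ]
```

View pics/t3.png

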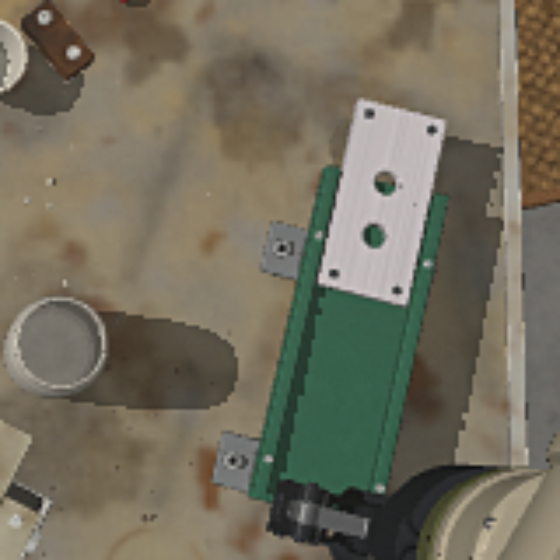

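The plate is at tray x = 91.7, sticking out about 46 mm and straight. I move over the overhang with the fingers open and descend astride it.

carry_out:
  plan:
    - [[0,0,0,45,-10,0,85],[0,0,0,90,-20,0,85],[0,0,0,135,-31,0,85],[0,0,0,180,-41,0,85],[0,0,0,215,-49,0,85],[0,0,0,225,-51.7,0,85],[0,0,0,225,-51.7,-30,85],[0,0,0,225,-51.7,-60,85],[0,0,0,225,-51.7,-85,85],[0,0,0,225,-51.7,-105,85],[0,0,0,225,-51.7,-120,85],[0,0,0,225,-51.7,-132,85],[0,0,0,225,-51.7,-142,85],[0,0,0,225,-51.7,-150,85],[0,0,0,225,-51.7,-157,85],[0,0,0,225,-51.7,-161,85],[0,0,0,225,-51.7,-164,85],[0,0,0,225,-51.7,-164,85],[0,0,0,225,-51.7,-164,85]]

```text
clock: 9.25
tcp_pos: [0.6587, -0.2187, 0.0298]
orientation: [0.0, 0.112, 0.994, -0.0]
wrist_force: [0.5, 0.2, 0.6]
finger_gap: 0.0849
grip_force: 0.0
```

```bash
python3 - <<'E'
from h import *
s=monitor.get_state(); print(s['tcp_pos'],s['wrist_force'],s['finger_gap'])
im=viewer.read_camera("scene"); cv2.imwrite("pics/s4.png",cv2.resize(im[130:280,310:480,::-1],None,fx=4,fy=4))
E
```

```text
[ 0.65866561 -0.21874207  0.02983179] [0.45168128 0.15476269 0.64356456] 0.08490499556799244
```

View pics/s4.png

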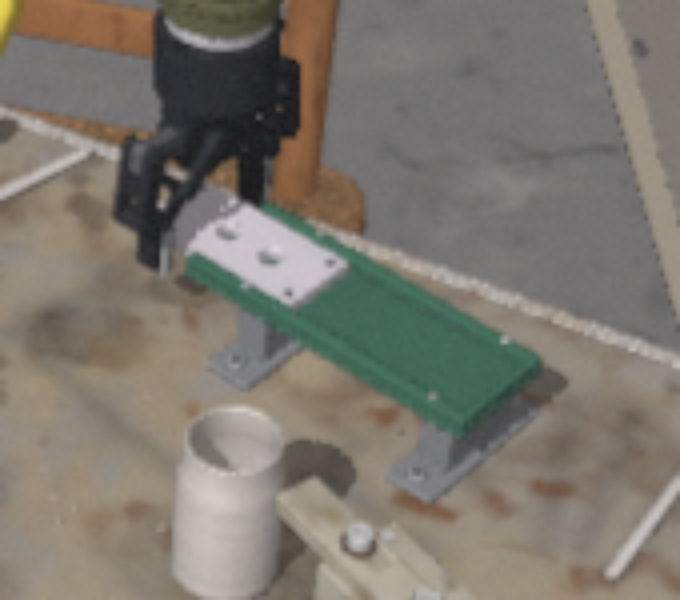

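The fingers straddle the plate's overhang, with the near finger at crop (150,240). I close and lift a little.

carry_out:
  plan:
    - [[0,0,0,0,0,0,50],[0,0,0,0,0,0,50],[0,0,0,0,0,0,50],[0,0,0,0,0,0,50],[0,0,0,0,0,0,50],[0,0,0,0,0,0,50],[0,0,0,0,0,0,50],[0,0,0,0,0,0,50],[0,0,0,0,0,1,50],[0,0,0,0,0,3,50],[0,0,0,0,0,6,50],[0,0,0,0,0,10,50],[0,0,0,0,0,15,50],[0,0,0,0,0,20,50],[0,0,0,0,0,25,50],[0,0,0,0,0,30,50],[0,0,0,0,0,30,50]]
  squeeze: 80

```text
clock: 11.0
tcp_pos: [0.6591, -0.2189, 0.0606]
orientation: [0.001, 0.112, 0.994, -0.0]
wrist_force: [-0.3, -0.8, -1.7]
finger_gap: 0.0545
grip_force: 84.3
```

```bash
python3 - <<'E'
from h import *
s=monitor.get_state(); print(s['tcp_pos'],s['wrist_force'],s['ft_torque'],s['finger_gap'])
im=viewer.read_camera("scene"); cv2.imwrite("pics/s5.png",cv2.resize(im[130:280,310:480,::-1],None,fx=4,fy=4))
E
```

```text
[ 0.65905909 -0.21885245  0.06055197] [-0.3302278  -0.77375985 -1.68966171] [-0.08289783 -0.02538527  0.00143563] 0.054457120148772256
```

View pics/s5.png

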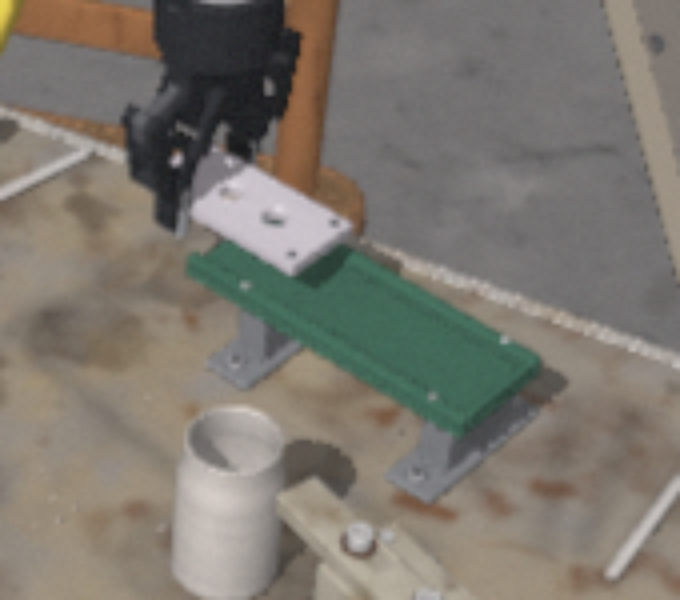

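The plate is held and level. I raise it and carry it over to the rest.

carry_out:
  plan:
    - [[0,0,0,0,0,20,50],[0,0,0,0,0,50,50],[0,0,0,0,0,80,50],[0,0,0,0,0,110,50],[0,0,0,-3,10,130,50],[0,0,0.03,-8,35,130,50],[0,0,0.07,-16,70,130,50],[0,0,0.11,-25,110,130,50],[0,0,0.16,-34,150,130,50],[0,0,0.2,-42,190,130,50],[0,0,0.24,-51,230,130,50],[0,0,0.28,-60,270,130,50],[0,0,0.32,-68,310,130,50],[0,0,0.36,-75,345,130,50],[0,0,0.38,-80,370,130,50],[0,0,0.4,-83,384,130,50],[0,0,0.4,-83.5,387.8,130,50],[0,0,0.4,-83.5,387.8,130,50],[0,0,0.4,-83.5,387.8,130,50]]

```text
clock: 12.95
tcp_pos: [0.5753, 0.1681, 0.1892]
orientation: [-0.0, -0.087, 0.996, -0.0]
wrist_force: [-0.3, 0.7, -3.1]
finger_gap: 0.0544
grip_force: 84.7
```

carry_out:
  plan:
    - [[0,0,0,0,0,-20,50],[0,0,0,0,0,-45,50],[0,0,0,0,0,-70,50],[0,0,0,0,0,-90,50],[0,0,0,0,0,-105,50],[0,0,0,0,0,-115,50],[0,0,0,0,0,-120,50],[0,0,0,0,0,-124,50],[0,0,0,0,0,-125,50],[0,0,0,0,0,-125,50],[0,0,0,0,0,-125,50]]

```text
clock: 14.05
tcp_pos: [0.5754, 0.1694, 0.065]
orientation: [0.001, -0.088, 0.996, 0.0]
wrist_force: [-0.0, 0.5, -2.7]
finger_gap: 0.0545
grip_force: 84.7
```

```bash
cat > chk.py <<'E'
from h import *
import sys
s=monitor.get_state(); print(s['clock'],s['tcp_pos'],s['orientation'],s['wrist_force'],s['ft_torque'],s['finger_gap'])
z=float(sys.argv[1]); o=np.array([543.3,163.2]); a=np.radians(10.0); u=np.array([np.cos(a),np.sin(a)]); v=np.array([-u[1],u[0]])
for n,b in (("top",(230,210,310,340)),("scene",(265,260,380,350))):
    im=viewer.read_camera(n); c=big(masks(im,b)['white'])[0]
    P=ray(n,c.reshape(-1,2),z)[:,:2]*1000-o; x=P@u; y=P@v
    print(n,'x',x.min().round(1),x.max().round(1),'y',y.min().round(1),y.max().round(1),rect(n,c,z))
    if n==sys.argv[3]:
        x0,y0=(210,200) if n=="top" else (240,200)
        cv2.imwrite(sys.argv[2],cv2.resize(im[y0:y0+150,x0:x0+150,::-1],None,fx=4,fy=4))
E
python3 chk.py .073 pics/s6.png scene
```

```text
14.05 [0.5753973  0.1693514  0.06503111] [ 6.19900094e-04 -8.75445738e-02  9.96160406e-01  9.24589489e-05] [-0.04914787  0.46708613 -2.71177077] [ 0.03523551 -0.07848027 -0.00432349] 0.0544567055304025
top x -59.4 3.4 y -26.0 6.7 [517.4 148.8  62.8  32.6   9.8]
scene x -53.2 18.1 y -42.9 19.4 [528.  148.6  71.3  62.4   9.8]
```

View pics/s6.png

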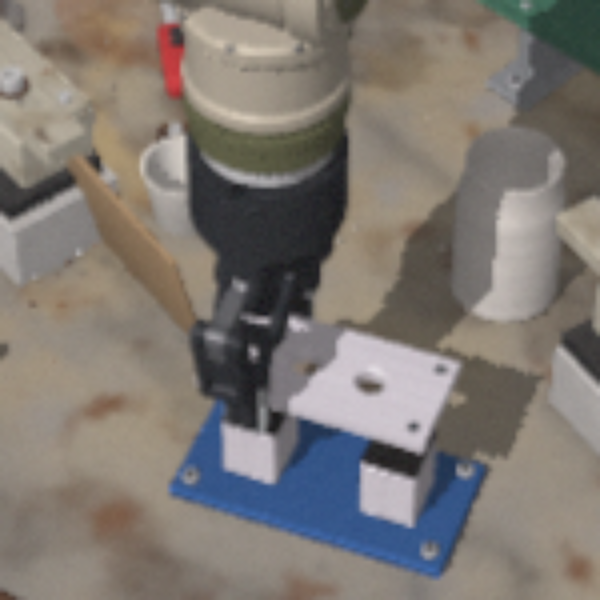

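The plate is level about 35 mm above the pads. Its near corners are at crop (460,362) and (428,440), and I check them by casting rays.

```bash
python3 chk.py .093 pics/x.png none; python3 - <<'E'
from h import *
o=np.array([543.3,163.2,0]); a=np.radians(10); 
for p in ((355,290.2),(347,309.7)):
    d=ray("scene",p,.093)[0]*1000-o; print(d[0]*np.cos(a)+d[1]*np.sin(a), -d[0]*np.sin(a)+d[1]*np.cos(a))
E
```

```text
14.15 [0.57527037 0.16936208 0.06491432] [ 5.19826619e-04 -8.75688705e-02  9.96158329e-01  8.12739491e-05] [ 0.03953957 -0.36016458 -2.09715867] [0.02174641 0.0238938  0.02590319] 0.054239143259276056
top x -59.9 0.9 y -27.5 5.5 [516.2 147.2  60.9  32.9   9.8]
scene x -58.2 11.8 y -25.8 35.2 [519.6 163.8  69.9  60.8   9.6]
-58.839038520710766 -26.84260844870296
-60.46167588487459 26.514545550238548
```

It is centred to within 1 mm. I lower the plate slowly to contact.

carry_out:
  plan:
    - [[0,0,0,0,0,-6,50],[0,0,0,0,0,-13,50],[0,0,0,0,0,-20,50],[0,0,0,0,0,-25,50],[0,0,0,0,0,-29,50],[0,0,0,0,0,-31,50],[0,0,0,0,0,-32,50],[0,0,0,0,0,-33,50],[0,0,0,0,0,-33.5,50],[0,0,0,0,0,-34,50],[0,0,0,0,0,-34,50],[0,0,0,0,0,-34,50]]

```text
clock: 15.45
tcp_pos: [0.575, 0.1692, 0.0305]
orientation: [0.0, -0.087, 0.996, 0.0]
wrist_force: [0.5, -0.2, -1.8]
finger_gap: 0.0541
grip_force: 84.7
```

carry_out:
  plan:
    - [[0,0,0,0,0,-0.3,50],[0,0,0,0,0,-0.6,50],[0,0,0,0,0,-0.6,50],[0,0,0,0,0,-0.6,50]]

```text
clock: 15.85
tcp_pos: [0.5751, 0.1692, 0.0303]
orientation: [0.0, -0.088, 0.996, 0.0]
wrist_force: [-2.6, 0.1, 4.6]
finger_gap: 0.0541
grip_force: 85.2
```

carry_out:
  plan:
    - [[0,0,0,0,0,-0.3,50],[0,0,0,0,0,-0.3,50],[0,0,0,0,0,-0.3,50]]

```text
clock: 16.15
tcp_pos: [0.575, 0.1692, 0.0302]
orientation: [0.0, -0.087, 0.996, 0.0]
wrist_force: [-2.0, -0.4, 7.2]
finger_gap: 0.0543
grip_force: 85.5
```

The plate is seated. I ease the grip, open, retreat straight up and look.

carry_out:
  plan:
    - [[0,0,0,0,0,0,50],[0,0,0,0,0,0,50],[0,0,0,0,0,0,57],[0,0,0,0,0,0,60],[0,0,0,0,0,0,66],[0,0,0,0,0,0,85],[0,0,0,0,0,0,85],[0,0,0,0,0,0,85],[0,0,0,0,0,0,85],[0,0,0,0,0,0,85],[0,0,0,0,0,10,85],[0,0,0,0,0,30,85],[0,0,0,0,0,70,85],[0,0,0,0,0,115,85],[0,0,0,0,0,160,85],[0,0,0,0,-40,170,85],[0,0,0,0,-90,170,85],[0,0,0,0,-140,170,85],[0,0,0,0,-180,170,85],[0,0,0,0,-180,170,85]]
  squeeze: 20

```text
clock: 18.15
tcp_pos: [0.5751, -0.0155, 0.2004]
orientation: [0.001, -0.084, 0.996, -0.001]
wrist_force: [0.1, -0.3, -0.0]
finger_gap: 0.0853
grip_force: 0.0
```

```bash
python3 chk.py .058 pics/t7.png top; python3 - <<'E'
from h import *
im=viewer.read_camera("scene"); cv2.imwrite("pics/s7.png",im[:,:,::-1])
E
```

```text
18.15 [ 0.57511883 -0.01548081  0.20038507] [ 5.90668087e-04 -8.44335612e-02  9.96428612e-01 -8.03569983e-04] [ 0.0874495  -0.28522796 -0.04561758] [ 0.0135305  -0.01412634  0.02787954] 0.08529921924782324
top x -60.0 60.1 y -27.7 27.5 [543.4 163.1 119.9  54.8   9.7]
scene x -60.7 61.9 y -27.6 53.1 [541.5 176.  122.9  80.4   9.7]
```

View pics/t7.png

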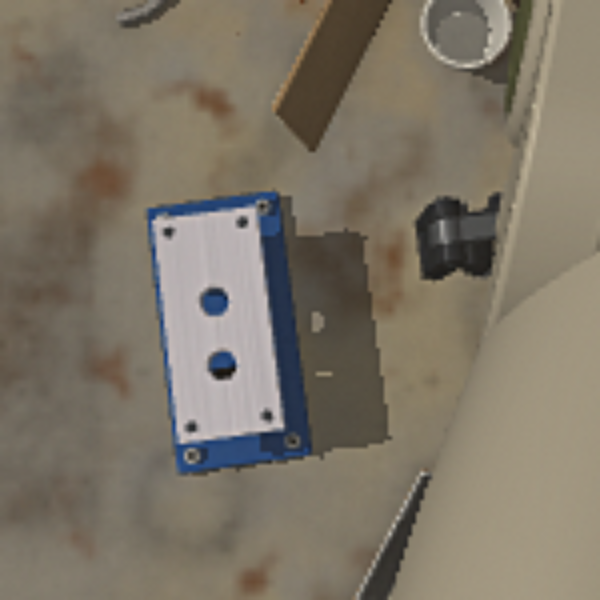

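View pics/s7.png

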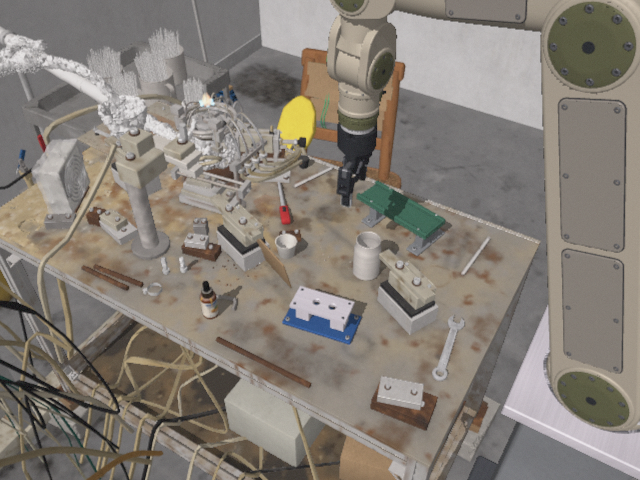

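The plate lies flat on both pads, at (320,307) in the scene view. It is centred to within 0.5 mm and its yaw is 9.7°. The cup, crucible and bottle stand where they were, and the gripper is clear.

```bash
python3 -c "
from workcell import order; print(order.hand_in())"
```

```text
the job is handed in; nothing more can be done
None
```

I handed the job in at about 18 s on the clock: by the last camera check the gasket plate lies flat across both pads of the rest, centred to within about 0.5 mm, and the cup, crucible and bottle stand where they were.

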